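Index the toppings caddy and hold its hatch open

ROBOT

A 7-joint arm with a two-finger parallel gripper is mounted at the origin on the work surface. World frame = base frame: x ahead of the robot, y to its left, z up, the work surface at z = 0. Lengths are in mm, angles in rad, forces in N, time in s.
With the tool pointing down it reaches from about 400 to 875 mm from the base axis. Payload 4.4 kg.
Tool frame: the origin (TCP) lies at the very end of the fingers, on their centre line; the grasp point (between the pads) lies 19 mm behind it; z points along the fingers, y is the direction in which the jaws open and shut (so a half turn about z gives the same grasp; the last joint's range is limited). The gripper opens to 85 mm and grips with 20 to 120 N. Pads are 22 mm wide; open, the fingers measure 114 mm over their backs; the gripper's body (76 mm by 85 mm) begins 54 mm behind the grasp point. The pads swing forward as they close: fully open they stand 13 mm farther back than shut.
Start: joints at [1.223, 0.628, 0.038, 1.517, -0.027, 0.996, -0.02], TCP at [180.783, -624.368, 231.313] pointing down, gripper open.
Joint ranges: [-3.06, 3.06], [-0.37, 2.12], [-1.25, 1.32], [0.18, 2.47], [-1.1, 4.24], [0.23, 1.98], [-2.94, 2.94]. Speed limits (rad/s): [2.57, 2.57, 3.14, 3.14, 3.14, 3.14, 3.14].

INTERFACE

Orientations are given as [roll, pitch, yaw] about the fixed x, y, z axes, in that order (R = Rz(yaw) Ry(pitch) Rx(roll)).
In Python, from cell import read_state, get_image, calibration, finish_job gives the robot as it stands. The module is installed in compiled form; this text tells all that it offers.
- The arm moves only by the tool apply_moves, never from a script. Its argument "increments" is a list of rows, each an object of numbers: "tx", "ty", "tz": the shift along the world's x, y, z in m; "rx", "ry", "rz": the turn, a rotation vector about the world's x, y, z in units of 5 degrees (1.0 is 5 degrees); "claw": the finger opening in m, from 0 to 0.0854. In form: [{"tx": .., "ty": .., "tz": .., "rx": .., "ry": .., "rz": .., "claw": ..}, ...]. A call has 1 to 12 rows; each row is the pose to reach, as a shift and turn from the pose commanded when the call began; what a row does not reach only later rows make up. A row lasts 1/10 s, in which the tool goes at most 50 mm and 8.59 degrees, less where a joint would pass 70% of its speed; a pose out of reach is approached as far as the arm can. A call with a gripper value outside its range is refused whole. The fingers move at their own pace and stop on an object; the grip force is fixed at half the most. Time passes only in rows, so rows that repeat a pose let the fingers close. It gives the time, the measured TCP pose, the force and the opening at its end, in the units of the state.
- read_state(): the state, without advancing time (a new reading comes with each control period).
- get_image(name): name is "side" or "top" or "wrist"; returns the picture (420x560x3 uint8, red, green, blue); there is no depth.
- calibration(name): a dict with "camera_matrix" (3x3 intrinsics, pixels), "origin" and "attitude" of the camera in the world. Camera axes: x right, y up, looking along -z (the intrinsics and any distortion apply to the point x, -y, -z); pixel columns grow to the right and rows downward; lengths in mm; the calibration is good to about 2 mm. The wrist camera is an equidistant fisheye: a pixel r from the principal point sees the ray r / f radians off the axis. A picture is of the moment at which its call begins: read the wrist's pose just before it. calibration takes no time and is no camera call; for the wrist camera it gives the pose at the moment of the call.
- finish_job(): hands the job in, once; it reports no verdict.
The state is a dict: "clock": time; "qpos": joint angles; "qd": joint speeds; "tau": joint torques, N m; "eef_pos": TCP position; "tool_rot": TCP orientation; "force": force on the tool from outside, world axes, zero at the start; "torque": the same for the moment, N m; "width": finger opening in mm.
Only numpy, scipy, OpenCV 4.12 (cv2) and the standard library are available. Lean on these libraries where they do the work, as an engineer would, in place of code of your own. Each camera call takes 0.05 s, during which the arm holds its last target. There are 200 camera calls.

TASK

The revolving steel cover of the toppings caddy is locked by a sprung plunger: lift the plunger by its knob, turn the cover until its hatch is over the tub next to the stack of paper cups, and let the plunger drop fully home in its hole there. Only then raise the hatch by its bar and hold it open at 60 degrees (give or take 5) from shut; it springs shut by itself, so finish still holding it there. Leave the cups, the spoon box, the spare tub and the scoop where they stand.

Things in the scene. Friction and masses are not known exactly. Their poses are not given: they have to be found in the camera images.
- drum: fixed round steel toppings caddy, 234 mm across, its index flange 312 mm across, top 100 mm up; origin at the centre of its underside, z up = cover's axis. Six tubs in a ring under the cover, 68 mm from the axis, one every 60 degrees from the drum's -x. The flange has three index holes (13 mm wide, 135 mm from the axis), on the drum's +x axis and 60 degrees either side
- cover (a joint): turning of the cover (flat round steel plate, 240 mm across, top 110 mm above the counter) about the drum's z, rad, counter-clockwise from above positive, range -1.25 to 1.25. At 0 the hatch points along the drum's -x, the plunger along its +x. It locks only at -1.047, 0 and 1.047 (play 0.02 either way) and starts locked at 0. Turning takes 0.12 N m; it stays where left
- cover_axis (a point): point on the cover's axis, at the top of its plate, turning with the cover: its -x axis points through the middle of the hatch, its +x axis to the plunger, z up
- plunger (a joint): lift of the sprung plunger in m: 0 = fully home in a hole, 0.010 = its pin just clears the flange (it reads 0.010 when let go between holes), 0.016 = upper stop. A spring pushes it down with 4.5 N at home and 8 N at the top. It is free to turn with the fingers
- plunger_knob (a point): middle of the plunger's upright round black knob (26 mm across, 25 mm tall) on the cover's lug, 135 mm from the cover's axis; with the plunger home it is 149 mm above the counter and 39 mm above the lug; under the knob is a barrel 22 mm across, 18 mm tall. 8 mm of clear stem between them
- hatch: flat steel hatch 84 mm wide, 112 mm long, opposite the plunger; origin mid-hinge, 8 mm to the hatch's side of the cover's axis, 111.5 mm above the counter. Shut, its axes are those of cover_axis: hinge along y, flap along -x. It opens about +y, free end rising and tipping towards the plunger; its z axis' tilt is the opening angle (stop 1.75 rad). Spring and weight shut it with 0.15 to 0.3 N m
- hatch_bar (a point): middle of the hatch's handle: a round bar of 10 mm diameter, 68 mm long between its two posts, parallel to the hinge; its centre is 34 mm above the flap's top face; in the hatch's axes it lies 85 mm to -x and 37 mm to +z of the hinge
- cups: stack of white paper cups, upside down, round, 78 mm across at the rims below, 60 mm at the top, 86 mm tall, standing on the counter about 210 mm from the drum's axis, beside the tub 60 degrees to one or the other side of the one where the hatch starts; origin at the centre of its underside
- spoonbox: square steel box of wooden spoons, 60 x 60 mm, 70 mm tall (97 mm with the spoons), on the other side in the mirror place; origin at the centre of its underside
- sparetub: open round steel tub with two black side handles, 90 mm across without them, 60 mm tall, standing on the counter beside the drum; origin at the centre of its underside
- scoop: ice-cream scoop with black handle, 205 mm long, 26 mm tall, lying on the counter on the other side of the drum; origin under its middle, handle to its -x

How it is judged (in metres and radians):
On the way, in this order (a step that is already met when the one before it is completed fails the run):
1. the plunger is lifted clear of its hole (value of joint plunger above 0.0105 m), for 0.1 s.
2. the hatch, still shut, is over the tub next to the paper cups and the plunger is home (y of cups in the frame of cover_axis between -0.06 and 0.06 m and x of cups in the frame of cover_axis below 0 m and value of joint plunger below 0.003 m and angle between hatch's own z axis and vertical below 0.1 rad), for 0.2 s.
At the end, for the whole second after the job is handed in: hatch over the tub by the paper cups (cups within 60 mm of its centre line), plunger home (under 3 mm), hatch 54 to 66 degrees open, still, held by the fingers alone (over 0.5 N); cups, spoon box, spare tub and scoop within 25 mm of their start (y of cups in the frame of cover_axis between -0.06 and 0.06 m and x of cups in the frame of cover_axis below 0 m and value of joint plunger below 0.003 m and angle between hatch's own z axis and vertical between 0.942 and 1.152 rad and angular speed of hatch below 0.1 rad/s and contact force between the fingers and hatch above 0.5 N and not (contact force between hatch and cups above 0.05 N) and not (contact force between hatch and spoonbox above 0.05 N) and not (contact force between hatch and sparetub above 0.05 N) and not (contact force between hatch and scoop above 0.05 N) and distance of each of cups, spoonbox, sparetub, scoop from where it was at the start of the episode below 0.025 m); the arm keeps its last pose, push and grip.
It fails at once if the hatch is opened before the cover is locked at the tub next to the paper cups (angle between hatch's own z axis and vertical above 0.25 rad and (not (y of cups in the frame of cover_axis between -0.06 and 0.06 m and x of cups in the frame of cover_axis below 0 m) or value of joint plunger above 0.006 m)).
It fails at once if the stack of paper cups is pushed away or tipped (distance of cups from where it was at the start of the episode above 0.025 m or angle between cups's own z axis and vertical above 0.4 rad).
It fails at once if the spoon box is pushed away or tipped (distance of spoonbox from where it was at the start of the episode above 0.025 m or angle between spoonbox's own z axis and vertical above 0.4 rad).
It fails at once if the spare tub is pushed away or tipped (distance of sparetub from where it was at the start of the episode above 0.025 m or angle between sparetub's own z axis and vertical above 0.4 rad).
It fails at once if the scoop is pushed away or tipped (distance of scoop from where it was at the start of the episode above 0.025 m or angle between scoop's own z axis and vertical above 0.4 rad).
It also fails if it takes over 48 s, if anything falls off the work surface, if the arm or the gripper's body presses on something with over 40 N, if the wrist force passes 120 N, or if a joint passes its speed limit or range.

## Working session

There is one attempt and no reset: what is moved stays moved. The work goes in short steps, Python scripts to look and compute and a tool call to move; the robot and the scene stay as the last step left them, time stands still between calls to the robot, and variables do not carry over. Pictures are saved under pics/ and viewed, about 8 in all and at most 12, crops included, and the job is handed in when it is done.

Besides the shell and the picture viewer there is one more tool, called after ">>>" as a command line: name --argument value ..., lists and objects as JSON in quotes. apply_moves: Moves the arm, as the interface text tells. Its arguments: {"type":"object","properties":{"increments":{"type":"array"}},"required":["increments"]}

```bash
mkdir -p pics; cat > h.py <<'E'
import numpy as np, cv2
from cell import *
def snap(n,f,crop=None,s=1):
    im=get_image(n)[:,:,::-1]
    if crop: x0,y0,x1,y1=crop; im=im[y0:y1,x0:x1]
    if s!=1: im=cv2.resize(im,None,fx=s,fy=s,interpolation=cv2.INTER_CUBIC)
    cv2.imwrite('pics/'+f,im)
def Rm(c):
    a=np.array(c['attitude'],float)
    if a.shape==(3,3): return a
    from scipy.spatial.transform import Rotation as R
    return (R.from_euler('xyz',a) if a.size==3 else R.from_quat(a)).as_matrix()
def onplane(n,u,v,z):
    c=calibration(n);K=np.array(c['camera_matrix']);o=np.array(c['origin'])
    d=np.linalg.solve(K,[u,v,1.]); d=Rm(c)@np.array([d[0],-d[1],-1.])
    return o+d*(z-o[2])/d[2]
def proj(n,p):
    c=calibration(n);K=np.array(c['camera_matrix']);o=np.array(c['origin'])
    q=Rm(c).T@(np.array(p,float)-o); q=K@np.array([q[0],-q[1],-q[2]]); return q[:2]/q[2]
E
python3 - <<'E'
from h import *
for n in('side','top','wrist'): print(n,calibration(n))
print(read_state())
a=get_image('top')[:,:,::-1]; b=get_image('side')[:,:,::-1]
cv2.imwrite('pics/top0.png',cv2.resize(a,(800,600),interpolation=cv2.INTER_CUBIC));cv2.imwrite('pics/side0.png',cv2.resize(b,(800,600),interpolation=cv2.INTER_CUBIC))
E
```

```text
side {'camera_matrix': array([[472.63532866,   0.        , 280.53225879],
       [  0.        , 472.63532866, 205.08878924],
       [  0.        ,   0.        ,   1.        ]]), 'origin': array([154.20243184, 890.01681571, 665.49674947]), 'attitude': array([ 1.05917837, -0.01575823, -2.69509179])}
top {'camera_matrix': array([[534.65658951,   0.        , 277.94148819],
       [  0.        , 534.65658951, 213.6308458 ],
       [  0.        ,   0.        ,   1.        ]]), 'origin': array([ 335.77136516,   19.13779901, 1309.91857293]), 'attitude': array([ 0.16549773,  0.01230909, -1.59045377])}
wrist {'camera_matrix': array([[325.1922621 ,   0.        , 275.31546779],
       [  0.        , 325.1922621 , 209.07342533],
       [  0.        ,   0.        ,   1.        ]]), 'origin': array([ 263.46358939, -600.10642002,  373.27909959]), 'attitude': array([-0.33469122,  0.00196928, -1.28970597])}
{'clock': 0.0, 'qpos': array([ 1.22320111,  0.62933351,  0.03843448,  1.51838238, -0.02699926,
        0.99632037, -0.01999272]), 'qd': array([-6.27619504e-05, -3.35254768e-04, -5.46669467e-04, -5.77872527e-04,
       -4.93337409e-04,  7.99264044e-04,  1.12994105e-03]), 'tau': array([ 1.31222252e-03, -5.63403940e+01,  1.22596063e+00, -1.93444455e+01,
        1.06939909e-02,  1.06661010e-02, -3.22169235e-06]), 'eef_pos': array([ 180.6057391 , -623.73884603,  230.39254832]), 'tool_rot': array([-3.13966693e+00,  2.14786235e-05,  2.81808641e-01]), 'force': array([-1.54747543,  0.41558062, -0.30840332]), 'torque': array([-0.00178368,  0.02368484,  0.02608651]), 'width': 85.44179894521479}
```

View pics/top0.png

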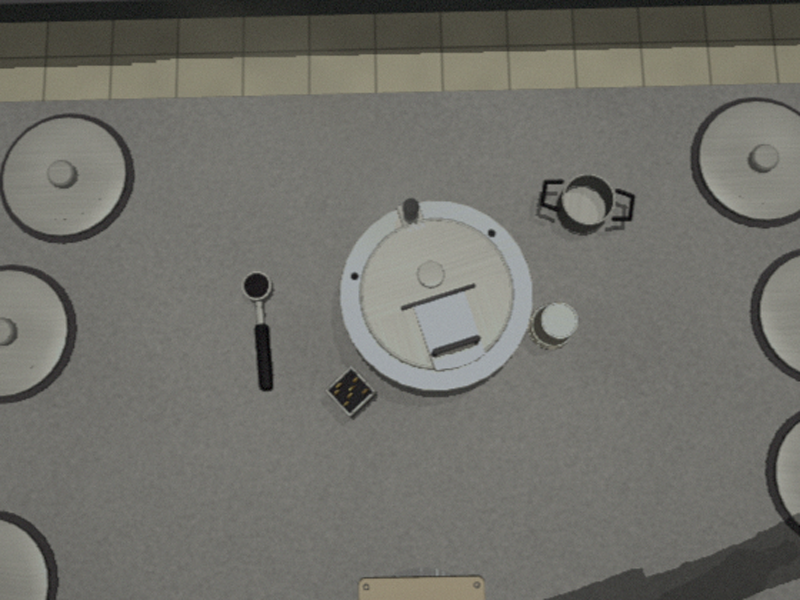

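View pics/side0.png

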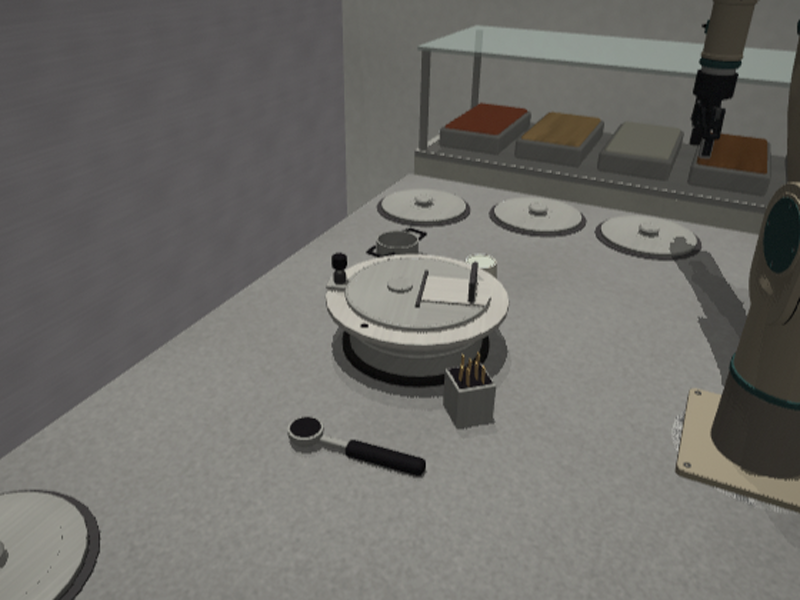

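The top view (800x600 scale) shows the flange centred at about (436,296), with holes at (354,276) and (491,233). The knob is at (411,205), the hatch bar runs (432,353) to (480,340), the cups' top is at (559,320) and the spoon box is at (351,392).

```bash
python3 - <<'E'
from h import *
s=.7
P=lambda u,v,z:onplane('top',u*s,v*s,z)
for n,u,v,z in [('flc',436.5,296,98),('flL',340,296,98),('flR',533,296,98),('flT',436,201,98),('flB',436,391,98),('h1',354,276,100),('h2',491,233,100),('knob',411,204,160),('barL',432,353,148),('barR',480,340,148),('cups',559,320,86),('box',351,392,70),('tub',587,203,60),('plateL',360,293,110),('plateR',514,293,110)]:
    print(n,P(u,v,z).round(1))
c=P(436.5,296,98)
for u,v,z in [(354,276,100),(491,233,100),(411,203,160),(456,346.5,148),(559,320,86)]:
    d=P(u,v,z)-c; print(np.hypot(d[0],d[1]),np.degrees(np.arctan2(d[1],d[0])))
E
```

```text
flc [552.1 -33.8  98. ]
flL [555.5 121.8  98. ]
flR [ 548.7 -188.8   98. ]
flT [710.8 -37.4  98. ]
flB [399.8 -28.7  98. ]
h1 [587.5  98.8 100. ]
h2 [ 654.  -125.3  100. ]
knob [687.7   4.6 160. ]
barL [455.  -22.2 148. ]
barR [473.4 -96.1 148. ]
cups [ 510.5 -230.9   86. ]
box [402.5 107.6  70. ]
tub [ 713.1 -294.3   60. ]
plateL [557.5  88.8 110. ]
plateR [ 552.1 -156.8  110. ]
137.15820707588125 75.03714283974146
137.03780256262394 -41.93364342307916
142.4826975659225 15.604540402471015
91.48072642992236 -163.90076546881755
201.452436580788 -101.90240536054068
```

>>> apply_moves --increments '[{"tx": 0.5,"ty": 0.63,"tz": 0.0,"claw": 0.08},{"tx": 0.5,"ty": 0.63},{"tx": 0.5,"ty": 0.63},{"tx": 0.5,"ty": 0.63},{"tx": 0.5,"ty": 0.63},{"tx": 0.5,"ty": 0.63},{"tx": 0.5,"ty": 0.63},{"tx": 0.5,"ty": 0.63},{"tx": 0.5,"ty": 0.63},{"tx": 0.5,"ty": 0.63},{"tx": 0.5,"ty": 0.63},{"tx": 0.5,"ty": 0.63}]'

```text
$.increments[0]: bad value
```

>>> apply_moves --increments '[{"tx": 0.5,"ty": 0.63,"tz": 0.0,"rx": 0,"ry": 0,"rz": 0,"claw": 0.08},{"tx": 0.5,"ty": 0.63,"tz": 0.0,"rx": 0,"ry": 0,"rz": 0,"claw": 0.08},{"tx": 0.5,"ty": 0.63,"tz": 0.0,"rx": 0,"ry": 0,"rz": 0,"claw": 0.08},{"tx": 0.5,"ty": 0.63,"tz": 0.0,"rx": 0,"ry": 0,"rz": 0,"claw": 0.08},{"tx": 0.5,"ty": 0.63,"tz": 0.0,"rx": 0,"ry": 0,"rz": 0,"claw": 0.08},{"tx": 0.5,"ty": 0.63,"tz": 0.0,"rx": 0,"ry": 0,"rz": 0,"claw": 0.08},{"tx": 0.5,"ty": 0.63,"tz": 0.0,"rx": 0,"ry": 0,"rz": 0,"claw": 0.08},{"tx": 0.5,"ty": 0.63,"tz": 0.0,"rx": 0,"ry": 0,"rz": 0,"claw": 0.08},{"tx": 0.5,"ty": 0.63,"tz": 0.0,"rx": 0,"ry": 0,"rz": 0,"claw": 0.08},{"tx": 0.5,"ty": 0.63,"tz": 0.0,"rx": 0,"ry": 0,"rz": 0,"claw": 0.08},{"tx": 0.5,"ty": 0.63,"tz": 0.0,"rx": 0,"ry": 0,"rz": 0,"claw": 0.08},{"tx": 0.5,"ty": 0.63,"tz": 0.0,"rx": 0,"ry": 0,"rz": 0,"claw": 0.08}]'

```text
clock: 1.3
eef_pos: [554.5, -152.6, 231.1]
tool_rot: [-3.141, 0.001, 0.282]
force: [0.2, -0.8, 0.1]
width: 80.0
```

>>> apply_moves --increments '[{"tx": 0.13,"ty": 0.158,"tz": 0.0,"rx": 0,"ry": 0,"rz": 0,"claw": 0.08},{"tx": 0.13,"ty": 0.158,"tz": 0.0,"rx": 0,"ry": 0,"rz": 0,"claw": 0.08},{"tx": 0.13,"ty": 0.158,"tz": 0.0,"rx": 0,"ry": 0,"rz": 0,"claw": 0.08},{"tx": 0.13,"ty": 0.158,"tz": 0.0,"rx": 0,"ry": 0,"rz": 0,"claw": 0.08},{"tx": 0.13,"ty": 0.158,"tz": 0.0,"rx": 0,"ry": 0,"rz": 0,"claw": 0.08},{"tx": 0.13,"ty": 0.158,"tz": 0.0,"rx": 0,"ry": 0,"rz": 0,"claw": 0.08}]'

```text
clock: 1.9
eef_pos: [683.8, 5.9, 230.1]
tool_rot: [-3.141, 0.001, 0.285]
force: [0.7, -1.0, 0.3]
width: 80.4
```

```bash
cat >> h.py <<'E'
def fproj(c,p):
    K=np.array(c['camera_matrix']);q=Rm(c).T@(np.array(p,float)-np.array(c['origin'])); q=np.array([q[0],-q[1],-q[2]])
    r=np.hypot(q[0],q[1]);t=np.arctan2(r,q[2]); return K[:2,2]+K[0,0]*t*q[:2]/r
def fplane(c,u,v,z):
    K=np.array(c['camera_matrix']);d=np.array([u,v])-K[:2,2];r=np.hypot(*d);t=r/K[0,0]
    d=np.array([*(d/r*np.sin(t)),np.cos(t)]);d=Rm(c)@(d*[1,-1,-1]);o=np.array(c['origin']);return o+d*(z-o[2])/d[2]
E
python3 - <<'E'
from h import *
print(read_state()['eef_pos'],read_state()['tool_rot']); c=calibration('wrist'); print(c)
np.save('c1.npy',c,allow_pickle=True)
snap('wrist','w1.png',s=1.4)
for p in [(685,5.4,161.5),(555.5,-32.5,110),(587.5,98.7,100),(653,-125.5,100)]: print((fproj(c,p)*1.4).round())
E
```

```text
[683.77922672   5.90844398 230.07047199] [-3.14064685e+00  1.35734235e-03  2.85429117e-01]
{'camera_matrix': array([[325.1922621 ,   0.        , 275.31546779],
       [  0.        , 325.1922621 , 209.07342533],
       [  0.        ,   0.        ,   1.        ]]), 'origin': array([766.70169762,  30.02346099, 372.87302938]), 'attitude': array([-3.35992108e-01,  9.99610703e-04, -1.28609396e+00])}
[387. 314.]
[387. 457.]
[223. 369.]
[550. 369.]
```

View pics/w1.png

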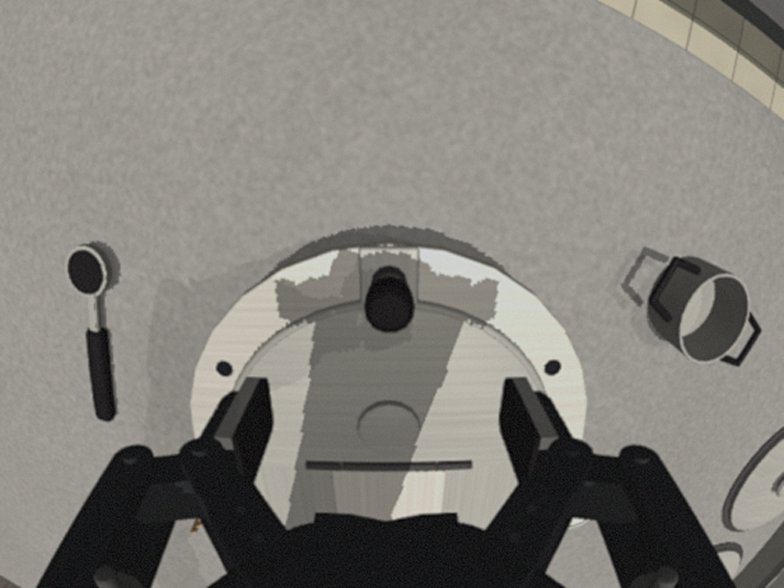

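The wrist view shows the knob's top at about (389,307), against a predicted (387,314). The index holes are at (224,368) and (552,367), within 2 px of the prediction.

```bash
python3 - <<'E'
from h import *
c=np.load('c1.npy',allow_pickle=True).item()
P=lambda u,v,z: fplane(c,u/1.4,v/1.4,z).round(1)
print(P(389,307,161.5),P(224,368,100),P(552,367,100),P(388.5,464,114))
g=cv2.cvtColor(cv2.imread('pics/w1.png'),cv2.COLOR_BGR2GRAY)
print(np.where(g[200:400,389]<60)[0][[0,-1]]+200); print([ (y,np.where(g[y,330:450]<45)[0][[0,-1]]+330) for y in (280,290,300,306,312,320,328)])
E
```

```text
[689.1   5.7 161.5] [588.2  98.  100. ] [ 654.7 -126.4  100. ] [552.7 -34.7 114. ]
[266 331]
[(280, array([373, 404])), (290, array([369, 409])), (300, array([366, 412])), (306, array([365, 413])), (312, array([366, 412])), (320, array([369, 409])), (328, array([377, 401]))]
```

>>> apply_moves --increments '[{"tx": 0.003,"ty": -0.0005,"tz": -0.04,"rx": 0,"ry": 0,"rz": 0,"claw": 0.06},{"tx": 0.003,"ty": -0.0005,"tz": -0.07,"rx": 0,"ry": 0,"rz": 0,"claw": 0.06},{"tx": 0.003,"ty": -0.0005,"tz": -0.09,"rx": 0,"ry": 0,"rz": 0,"claw": 0.06},{"tx": 0.003,"ty": -0.0005,"tz": -0.098,"rx": 0,"ry": 0,"rz": 0,"claw": 0.06},{"tx": 0.003,"ty": -0.0005,"tz": -0.098,"rx": 0,"ry": 0,"rz": 0,"claw": 0.06},{"tx": 0.003,"ty": -0.0005,"tz": -0.098,"rx": 0,"ry": 0,"rz": 0,"claw": 0.01},{"tx": 0.003,"ty": -0.0005,"tz": -0.098,"rx": 0,"ry": 0,"rz": 0,"claw": 0.01},{"tx": 0.003,"ty": -0.0005,"tz": -0.098,"rx": 0,"ry": 0,"rz": 0,"claw": 0.01},{"tx": 0.003,"ty": -0.0005,"tz": -0.098,"rx": 0,"ry": 0,"rz": 0,"claw": 0.01},{"tx": 0.003,"ty": -0.0005,"tz": -0.098,"rx": 0,"ry": 0,"rz": 0,"claw": 0.01}]'

```text
clock: 2.95
eef_pos: [687.7, 3.1, 135.2]
tool_rot: [3.141, -0.003, 0.282]
force: [-1.1, -0.4, 6.7]
width: 23.8
```

>>> apply_moves --increments '[{"tx": 0,"ty": -0.0,"tz": 0.005,"rx": 0,"ry": 0,"rz": 0,"claw": 0.01},{"tx": 0,"ty": -0.0,"tz": 0.01,"rx": 0,"ry": 0,"rz": 0,"claw": 0.01},{"tx": 0,"ty": -0.0,"tz": 0.015,"rx": 0,"ry": 0,"rz": 0,"claw": 0.01},{"tx": 0,"ty": -0.0,"tz": 0.015,"rx": 0,"ry": 0,"rz": 0,"claw": 0.01},{"tx": 0,"ty": -0.0,"tz": 0.015,"rx": 0,"ry": 0,"rz": 0,"claw": 0.01}]'

```text
clock: 3.45
eef_pos: [687.4, 3.3, 148.1]
tool_rot: [3.141, -0.001, 0.282]
force: [6.3, 1.0, -8.4]
width: 23.6
```

```bash
python3 - <<'E'
from h import *
s=read_state();print(s['eef_pos'],s['force'],s['torque'],s['width'])
snap('side','s1.png',(200,140,360,260),5)
E
```

```text
[687.40671807   3.2829045  148.13052529] [ 6.34890393  1.00582556 -8.38719691] [ 0.12091364 -1.15386233  0.039124  ] 23.609765332480453
```

View pics/s1.png

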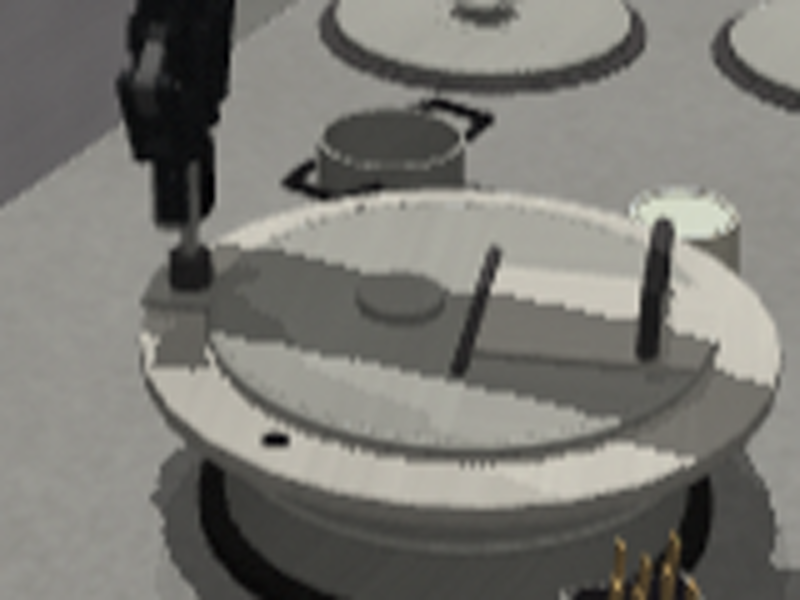

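The plunger is lifted: the knob is up about 12.9 mm with 8.4 N on it, and the stem is visible. Next I compute the 60° counter-clockwise arc.

```bash
python3 - <<'E'
import numpy as np
for p in range(0,61,6):
    a=np.radians(16.5);b=a+np.radians(p);print(p,(.135*np.array([np.cos(b)-np.cos(a),np.sin(b)-np.sin(a)])).round(4))
E
```

```text
0 [0. 0.]
6 [-0.0047  0.0133]
12 [-0.0108  0.0261]
18 [-0.0182  0.0381]
24 [-0.0268  0.0493]
30 [-0.0365  0.0596]
36 [-0.0473  0.0688]
42 [-0.0589  0.0768]
48 [-0.0713  0.0835]
54 [-0.0844  0.0889]
60 [-0.0979  0.0929]
```

>>> apply_moves --increments '[{"tx": -0.0047,"ty": 0.0133,"tz": 0,"rx": 0,"ry": 0,"rz": 0,"claw": 0.01},{"tx": -0.0108,"ty": 0.0261,"tz": 0,"rx": 0,"ry": 0,"rz": 0,"claw": 0.01},{"tx": -0.0182,"ty": 0.0381,"tz": 0,"rx": 0,"ry": 0,"rz": 0,"claw": 0.01},{"tx": -0.0268,"ty": 0.0493,"tz": 0,"rx": 0,"ry": 0,"rz": 0,"claw": 0.01},{"tx": -0.0365,"ty": 0.0596,"tz": 0,"rx": 0,"ry": 0,"rz": 0,"claw": 0.01},{"tx": -0.0365,"ty": 0.0596,"tz": 0,"rx": 0,"ry": 0,"rz": 0,"claw": 0.01}]'

```text
clock: 4.1
eef_pos: [646.9, 64.2, 147.4]
tool_rot: [-3.14, 0.006, 0.285]
force: [-0.4, -0.9, -8.3]
width: 23.5
```

>>> apply_moves --increments '[{"tx": -0.0108,"ty": 0.0092,"tz": 0,"rx": 0,"ry": 0,"rz": 0,"claw": 0.01},{"tx": -0.0224,"ty": 0.0172,"tz": 0,"rx": 0,"ry": 0,"rz": 0,"claw": 0.01},{"tx": -0.0348,"ty": 0.0239,"tz": 0,"rx": 0,"ry": 0,"rz": 0,"claw": 0.01},{"tx": -0.0479,"ty": 0.0293,"tz": 0,"rx": 0,"ry": 0,"rz": 0,"claw": 0.01},{"tx": -0.0614,"ty": 0.0333,"tz": 0,"rx": 0,"ry": 0,"rz": 0,"claw": 0.01},{"tx": -0.0614,"ty": 0.0333,"tz": 0,"rx": 0,"ry": 0,"rz": 0,"claw": 0.01},{"tx": -0.0614,"ty": 0.0333,"tz": 0,"rx": 0,"ry": 0,"rz": 0,"claw": 0.01}]'

```text
clock: 4.8
eef_pos: [588.3, 95.6, 148.1]
tool_rot: [-3.141, 0.002, 0.281]
force: [0.2, -1.8, -7.2]
width: 23.4
```

```bash
python3 - <<'E'
from h import *
s=read_state();print(s['eef_pos'],s['force'],s['width'])
c=calibration('wrist');np.save('c2.npy',c,allow_pickle=True)
snap('wrist','w2.png',s=1.4)
print((fproj(c,(654.7,-126.4,100))*1.4).round(),(fproj(c,(686.2,5,100))*1.4).round(),(fproj(c,(588.2,98,100))*1.4).round(),(fproj(c,(588.2,98,174))*1.4).round())
E
```

```text
[588.34192277  95.57320495 148.14615769] [ 0.18530541 -1.79600179 -7.16630931] 23.387102174547117
[767. 320.] [632. 192.] [380. 332.] [378. 428.]
```

View pics/w2.png

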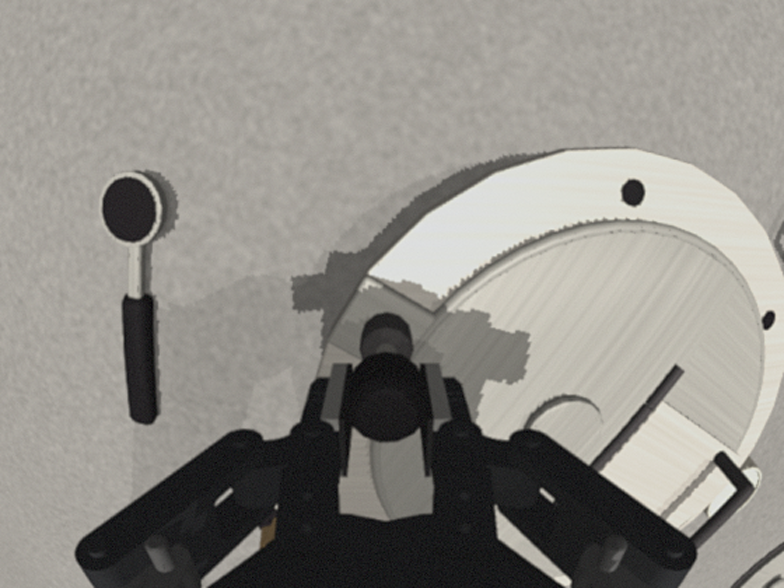

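>>> apply_moves --increments '[{"tx": 0.001,"ty": 0,"tz": -0.004,"rx": 0,"ry": 0,"rz": 0,"claw": 0.01},{"tx": 0.001,"ty": 0,"tz": -0.008,"rx": 0,"ry": 0,"rz": 0,"claw": 0.01},{"tx": 0.001,"ty": 0,"tz": -0.012,"rx": 0,"ry": 0,"rz": 0,"claw": 0.01},{"tx": 0.001,"ty": 0,"tz": -0.014,"rx": 0,"ry": 0,"rz": 0,"claw": 0.01},{"tx": 0.001,"ty": 0,"tz": -0.014,"rx": 0,"ry": 0,"rz": 0,"claw": 0.01}]'

```text
clock: 5.35
eef_pos: [590.4, 95.4, 142.1]
tool_rot: [3.142, -0.003, 0.28]
force: [-18.7, -4.3, 49.9]
width: 23.7
```

>>> apply_moves --increments '[{"tx": 0,"ty": 0,"tz": 0.007,"rx": 0,"ry": 0,"rz": 0,"claw": 0.01},{"tx": 0,"ty": 0,"tz": 0.012,"rx": 0,"ry": 0,"rz": 0,"claw": 0.01},{"tx": 0,"ty": 0,"tz": 0.012,"rx": 0,"ry": 0,"rz": 0,"claw": 0.01}]'

```text
clock: 5.65
eef_pos: [590.0, 95.2, 146.1]
tool_rot: [3.141, 0.0, 0.281]
force: [-0.6, -3.3, -7.2]
width: 23.5
```

```bash
python3 - <<'E'
from h import *
s=read_state();print(s['eef_pos'],s['force'],s['width'])
c=np.load('c2.npy',allow_pickle=True).item()
P=lambda u,v,z: fplane(c,u/1.4,v/1.4,z).round(1)
print('knob',P(388,400,174.4)); a,b=P(598,470,114),P(680,370,114);print(a,b,np.degrees(np.arctan2(*(a-b)[1::-1])))
snap('top','t2.png',(220,120,400,300),3.3)
E
```

```text
[589.96328108  95.24039639 146.09880987] [-0.60490534 -3.26270642 -7.23726438] 23.459995023367647
knob [599.5  98.  174.4]
[544.  -40.6 114. ] [613.4 -57.5 114. ] 166.3139470886308
```

View pics/t2.png

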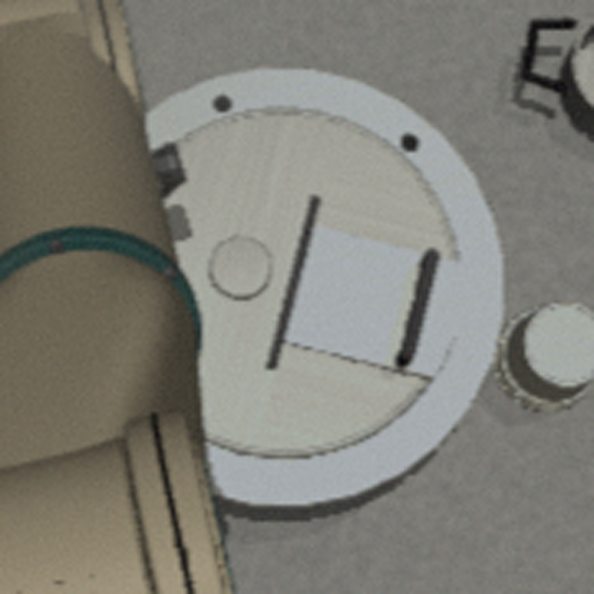

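The top view (crop) shows the hinge line from (316,198) to (272,367), the bar from (433,255) to (404,360), and holes at (222,104) and (410,143). I'll measure the angles.

```bash
python3 - <<'E'
from h import *
P=lambda u,v,z:onplane('top',220+(u+.5)/3.3-.5,120+(v+.5)/3.3-.5,z)
im=cv2.imread('pics/t2.png');g=cv2.cvtColor(im,cv2.COLOR_BGR2GRAY).astype(float)
def line(ys,x0f,hw,th):
    pts=[]
    for y in ys:
        x0=x0f(y);xs=np.arange(int(x0-hw),int(x0+hw)+1);w=np.clip(th-g[y,xs],0,None)
        if w.sum()>0: pts.append(((w*xs).sum()/w.sum(),y))
    return np.float32(pts)
def cen(u,v,h=14,th=120):
    w=np.clip(th-g[v-h:v+h+1,u-h:u+h+1],0,None);yy,xx=np.mgrid[v-h:v+h+1,u-h:u+h+1];return (w*xx).sum()/w.sum(),(w*yy).sum()/w.sum()
for n,l,z in [('hinge',line(range(215,355,4),lambda y:316-(y-198)*44/169,10,110),114),('bar',line(range(265,350,4),lambda y:433-(y-255)*29/105,12,90),150)]:
    w=np.array([P(u,v,z)[:2] for u,v in l]); m=w.mean(0);d=np.linalg.svd(w-m)[2][0];print(n,m,np.degrees(np.arctan2(d[1],d[0]))%180,len(w))
h=[P(*cen(222,104),100),P(*cen(410,143),100)];print(h)
d=h[0]-h[1];print('hole chord',np.linalg.norm(d),np.degrees(np.arctan2(d[1],d[0])))
E
```

```text
hinge [553.31921303 -39.9490829 ] 163.96759114875996 35
bar [ 528.65745285 -120.616227  ] 164.28297446682114 22
[array([686.02854239,   6.08530349, 100.        ]), array([ 654.65334003, -125.32314885,  100.        ])]
hole chord 135.1021268105048 76.57141333181352
```

>>> apply_moves --increments '[{"tx": -0.003,"ty": 0.001,"tz": 0.0,"rx": 0,"ry": 0,"rz": 0,"claw": 0.01},{"tx": -0.0055,"ty": 0.0015,"tz": 0.0,"rx": 0,"ry": 0,"rz": 0,"claw": 0.01},{"tx": -0.0055,"ty": 0.0015,"tz": 0.0,"rx": 0,"ry": 0,"rz": 0,"claw": 0.01},{"tx": -0.0055,"ty": 0.0015,"tz": 0.0,"rx": 0,"ry": 0,"rz": 0,"claw": 0.01},{"tx": -0.0055,"ty": 0.0015,"tz": -0.002,"rx": 0,"ry": 0,"rz": 0,"claw": 0.01},{"tx": -0.0055,"ty": 0.0015,"tz": -0.004,"rx": 0,"ry": 0,"rz": 0,"claw": 0.01},{"tx": -0.0055,"ty": 0.0015,"tz": -0.006,"rx": 0,"ry": 0,"rz": 0,"claw": 0.01},{"tx": -0.0055,"ty": 0.0015,"tz": -0.006,"rx": 0,"ry": 0,"rz": 0,"claw": 0.01}]'

```text
clock: 6.5
eef_pos: [585.6, 96.5, 139.7]
tool_rot: [3.139, -0.001, 0.283]
force: [2.4, -4.8, -5.3]
width: 23.3
```

The plunger is below flange level and I'm still carrying its spring, so the pin is in the hole. I keep lowering.

>>> apply_moves --increments '[{"tx": 0,"ty": 0,"tz": -0.003,"rx": 0,"ry": 0,"rz": 0,"claw": 0.01},{"tx": 0,"ty": 0,"tz": -0.005,"rx": 0,"ry": 0,"rz": 0,"claw": 0.01},{"tx": 0,"ty": 0,"tz": -0.006,"rx": 0,"ry": 0,"rz": 0,"claw": 0.01},{"tx": 0,"ty": 0,"tz": -0.006,"rx": 0,"ry": 0,"rz": 0,"claw": 0.01}]'

```text
clock: 6.9
eef_pos: [586.3, 96.4, 135.9]
tool_rot: [3.139, -0.003, 0.282]
force: [-0.5, -6.4, 6.9]
width: 24.0
```

>>> apply_moves --increments '[{"tx": 0,"ty": 0,"tz": 0,"rx": 0,"ry": 0,"rz": 0,"claw": 0.06},{"tx": 0,"ty": 0,"tz": 0,"rx": 0,"ry": 0,"rz": 0,"claw": 0.06},{"tx": 0,"ty": 0,"tz": 0,"rx": 0,"ry": 0,"rz": 0,"claw": 0.06},{"tx": 0,"ty": 0,"tz": 0.03,"rx": 0,"ry": 0,"rz": 0,"claw": 0.06},{"tx": 0,"ty": 0,"tz": 0.07,"rx": 0,"ry": 0,"rz": 0,"claw": 0.06},{"tx": 0,"ty": -0.03,"tz": 0.1,"rx": 0,"ry": 0,"rz": -1,"claw": 0.06},{"tx": -0.02,"ty": -0.08,"tz": 0.1,"rx": 0,"ry": 0,"rz": -2,"claw": 0.06},{"tx": -0.03,"ty": -0.12,"tz": 0.1,"rx": 0,"ry": 0,"rz": -3.5,"claw": 0.06},{"tx": -0.04,"ty": -0.16,"tz": 0.1,"rx": 0,"ry": 0,"rz": -5,"claw": 0.06},{"tx": -0.052,"ty": -0.2,"tz": 0.1,"rx": 0,"ry": 0,"rz": -5.9,"claw": 0.06},{"tx": -0.052,"ty": -0.22,"tz": 0.1,"rx": 0,"ry": 0,"rz": -5.9,"claw": 0.06},{"tx": -0.052,"ty": -0.22,"tz": 0.1,"rx": 0,"ry": 0,"rz": -5.9,"claw": 0.06}]'

```text
clock: 8.1
eef_pos: [532.0, -126.1, 234.5]
tool_rot: [3.14, -0.001, -0.239]
force: [-0.8, -0.5, -0.2]
width: 60.2
```

```bash
python3 - <<'E'
from h import *
s=read_state();print(s['eef_pos'],s['tool_rot'],s['force'],s['width'],s['qpos'])
c=calibration('wrist');np.save('c3.npy',c,allow_pickle=True)
snap('wrist','w3.png',s=1.4); 
b=get_image('side')[:,:,::-1][140:260,200:360]; cv2.imwrite('pics/s3.png',cv2.resize(b,None,fx=5,fy=5,interpolation=cv2.INTER_CUBIC))
print((fproj(c,(534.9,-122.8,153))*1.4).round(), [(fproj(c,(588.2,98.4,z))*1.4).round() for z in (161.5,173)])
E
```

```text
[ 531.99891181 -126.07365497  234.52347155] [ 3.14008160e+00 -1.12877028e-03 -2.38679988e-01] [-0.84615515 -0.50533027 -0.21239367] 60.206489389972454 [ 0.0608866   0.48047527  0.17617693  1.80883884 -0.10504302  0.86027773
 -1.52344802]
[379. 304.] [array([ 29., 307.]), array([ 18., 313.])]
```

View pics/w3.png

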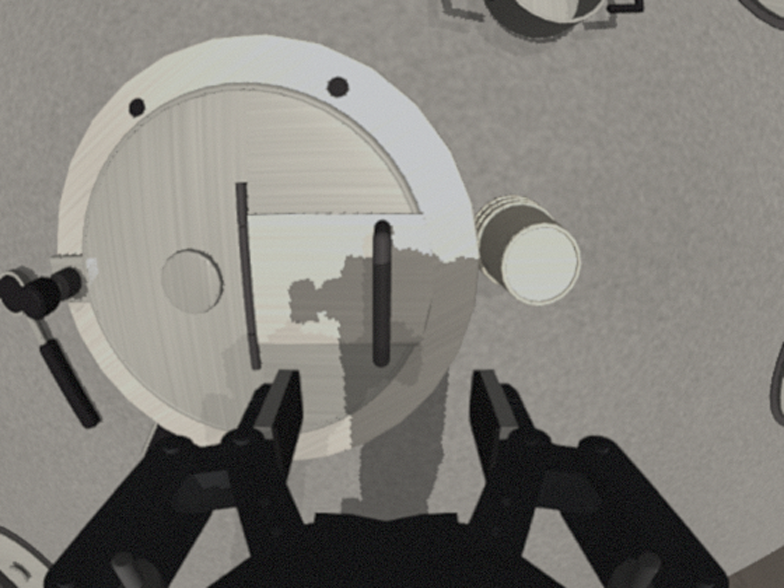

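View pics/s3.png

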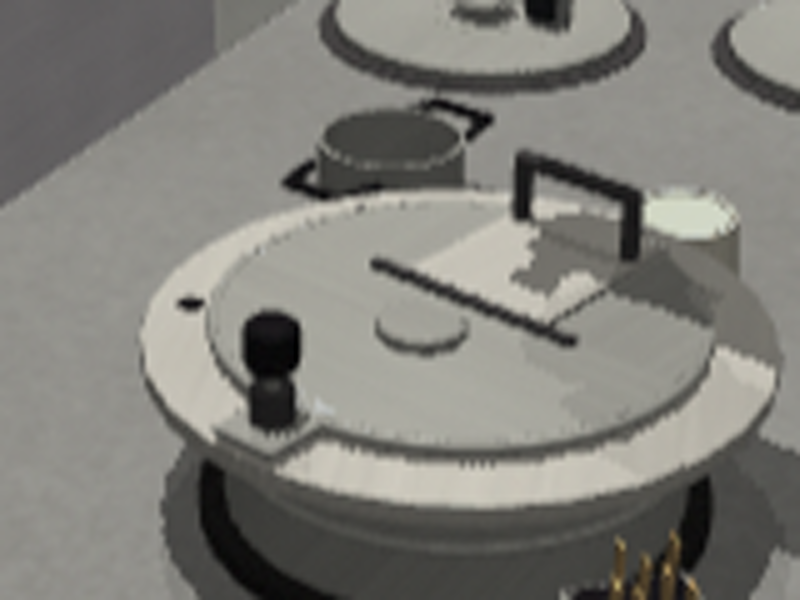

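The wrist view shows the bar at column about 381, rows 225–363, parallel to the pads. In the side crop the knob (top about (271,318)) sits on its barrel with only a small gap. I'll check its height and the cover angle.

```bash
python3 - <<'E'
from h import *
q=lambda p:((proj('side',p)-[200,140]+.5)*5-.5).round(1)
for dz in (0,.003,.01): print(dz,[q((588.1,98.9,z+1000*dz)) for z in (136.5,149,161.5)], q((588.1,98.9,128)))
g=cv2.cvtColor(cv2.imread('pics/s3.png'),cv2.COLOR_BGR2GRAY); 
x=g[290:450,271];print(list(zip(range(290,450,4),x[::4])))
c=np.load('c3.npy',allow_pickle=True).item()
P=lambda u,v,z: fplane(c,u/1.4,v/1.4,z).round(1)
def ang(a,b): return np.degrees(np.arctan2(*(a-b)[1::-1]))%180
print('bar',P(382,228,153.5),P(380.5,360,153.5),ang(P(382,228,153.5),P(380.5,360,153.5)))
print('hinge',ang(P(241,184,115),P(256,368,115)))
h=[P(137,107,100),P(338,87,100)];print(h,np.degrees(np.arctan2(*(h[0]-h[1])[1::-1]))-60)
E
```

```text
0 [array([273.2, 371.4]), array([272.9, 346.9]), array([272.6, 322. ])] [273.4 388. ]
0.003 [array([273.1, 365.6]), array([272.8, 341. ]), array([272.5, 316. ])] [273.4 388. ]
0.01 [array([273. , 351.8]), array([272.6, 327. ]), array([272.3, 302. ])] [273.4 388. ]
[(290, np.uint8(163)), (294, np.uint8(164)), (298, np.uint8(166)), (302, np.uint8(166)), (306, np.uint8(152)), (310, np.uint8(105)), (314, np.uint8(48)), (318, np.uint8(18)), (322, np.uint8(24)), (326, np.uint8(25)), (330, np.uint8(27)), (334, np.uint8(24)), (338, np.uint8(19)), (342, np.uint8(15)), (346, np.uint8(11)), (350, np.uint8(9)), (354, np.uint8(8)), (358, np.uint8(8)), (362, np.uint8(10)), (366, np.uint8(8)), (370, np.uint8(5)), (374, np.uint8(12)), (378, np.uint8(31)), (382, np.uint8(51)), (386, np.uint8(61)), (390, np.uint8(53)), (394, np.uint8(38)), (398, np.uint8(28)), (402, np.uint8(27)), (406, np.uint8(28)), (410, np.uint8(28)), (414, np.uint8(27)), (418, np.uint8(27)), (422, np.uint8(27)), (426, np.uint8(26)), (430, np.uint8(70)), (434, np.uint8(125)), (438, np.uint8(153)), (442, np.uint8(153)), (446, np.uint8(153))]
bar [ 573.8 -134.   153.5] [ 502.5 -115.5  153.5] 165.45439028521687
hinge 165.59874754524535
[array([686.2,   4.7, 100. ]), array([ 654.7, -126.5,  100. ])] 16.499311765669717
```

```bash
python3 - <<'E'
from h import *
def ext(g,u,v0,v1,s):
    x=np.median(g[v0:v1,int(u)-1:int(u)+2],axis=1); return [(v0+i,int(k)) for i,k in enumerate(x)]
a=cv2.resize(cv2.imread('pics/side0.png',0),(560,420),interpolation=cv2.INTER_AREA)
b=get_image('side')[:,:,1]; a=cv2.imread('pics/side0.png')[:,:,1];a=cv2.resize(a,(560,420),interpolation=cv2.INTER_AREA)
for n,im,p in (('start',a,(686.2,5.4)),('now',b,(588.1,98.9))):
    t,m,bt,br=[proj('side',(*p,z)) for z in (161.5,149,136.5,128)];print(n,'pred',t.round(1),m[1].round(1),bt[1].round(1),br[1].round(1))
    u=int(round(m[0]));print([(r,int(im[r,u-1:u+2].mean())) for r in range(int(t[1])-9,int(br[1])+10)])
E
```

```text
start pred [236.8 178.2] 182.8 187.4 190.5
[(169, 135), (170, 137), (171, 138), (172, 139), (173, 139), (174, 139), (175, 137), (176, 113), (177, 58), (178, 22), (179, 20), (180, 22), (181, 19), (182, 10), (183, 8), (184, 8), (185, 7), (186, 7), (187, 7), (188, 8), (189, 40), (190, 58), (191, 47), (192, 31), (193, 27), (194, 26), (195, 25), (196, 24), (197, 25), (198, 45), (199, 103)]
now pred [254.1 204. ] 209.0 213.9 217.2
[(195, 163), (196, 163), (197, 162), (198, 163), (199, 165), (200, 167), (201, 143), (202, 74), (203, 23), (204, 22), (205, 24), (206, 25), (207, 19), (208, 13), (209, 8), (210, 8), (211, 9), (212, 10), (213, 7), (214, 8), (215, 23), (216, 51), (217, 58), (218, 40), (219, 31), (220, 28), (221, 27), (222, 27), (223, 26), (224, 26), (225, 36), (226, 79)]
```

Plunger home is confirmed to about 1 mm against the start picture. Now the bar.

>>> apply_moves --increments '[{"tx": 0.005,"ty": 0.0017,"tz": -0.04,"rx": 0,"ry": 0,"rz": 0,"claw": 0.06},{"tx": 0.005,"ty": 0.0017,"tz": -0.075,"rx": 0,"ry": 0,"rz": 0,"claw": 0.06},{"tx": 0.005,"ty": 0.0017,"tz": -0.095,"rx": 0,"ry": 0,"rz": 0,"claw": 0.06},{"tx": 0.005,"ty": 0.0017,"tz": -0.103,"rx": 0,"ry": 0,"rz": 0,"claw": 0.06},{"tx": 0.005,"ty": 0.0017,"tz": -0.103,"rx": 0,"ry": 0,"rz": 0,"claw": 0.06},{"tx": 0.005,"ty": 0.0017,"tz": -0.103,"rx": 0,"ry": 0,"rz": 0,"claw": 0.0},{"tx": 0.005,"ty": 0.0017,"tz": -0.103,"rx": 0,"ry": 0,"rz": 0,"claw": 0.0},{"tx": 0.005,"ty": 0.0017,"tz": -0.103,"rx": 0,"ry": 0,"rz": 0,"claw": 0.0},{"tx": 0.005,"ty": 0.0017,"tz": -0.103,"rx": 0,"ry": 0,"rz": 0,"claw": 0.0},{"tx": 0.005,"ty": 0.0017,"tz": -0.103,"rx": 0,"ry": 0,"rz": 0,"claw": 0.0}]'

```text
clock: 9.25
eef_pos: [537.5, -125.2, 132.7]
tool_rot: [3.137, -0.003, -0.236]
force: [-1.3, -7.7, 3.6]
width: 7.7
```

```bash
python3 - <<'E'
import numpy as np
a=np.arctan2(37,85);R=.0927
for p in range(0,61,6):
    t=a+np.radians(p);d=R*(np.cos(a)-np.cos(t));print(p,(d*np.array([.2334,.9724])).round(4),round(R*(np.sin(t)-np.sin(a)),4))
E
```

```text
0 [0. 0.] 0.0
6 [0.001  0.0042] 0.0087
12 [0.0022 0.0093] 0.0169
18 [0.0036 0.0152] 0.0245
24 [0.0052 0.0218] 0.0314
30 [0.007  0.0291] 0.0375
36 [0.0089 0.0369] 0.0429
42 [0.0109 0.0453] 0.0474
48 [0.013  0.0541] 0.0509
54 [0.0152 0.0632] 0.0535
60 [0.0174 0.0725] 0.0551
```

>>> apply_moves --increments '[{"tx": 0.001,"ty": 0.0042,"tz": 0.0087,"rx": 0,"ry": 0,"rz": 0,"claw": 0},{"tx": 0.0022,"ty": 0.0093,"tz": 0.0169,"rx": 0,"ry": 0,"rz": 0,"claw": 0},{"tx": 0.0036,"ty": 0.0152,"tz": 0.0245,"rx": 0,"ry": 0,"rz": 0,"claw": 0},{"tx": 0.0052,"ty": 0.0218,"tz": 0.0314,"rx": 0,"ry": 0,"rz": 0,"claw": 0},{"tx": 0.007,"ty": 0.0291,"tz": 0.0375,"rx": 0,"ry": 0,"rz": 0,"claw": 0},{"tx": 0.007,"ty": 0.0291,"tz": 0.0375,"rx": 0,"ry": 0,"rz": 0,"claw": 0}]'

```text
clock: 9.85
eef_pos: [545.1, -97.4, 171.6]
tool_rot: [3.135, -0.006, -0.236]
force: [-2.6, -9.7, 8.6]
width: 7.8
```

>>> apply_moves --increments '[{"tx": 0.0019,"ty": 0.0078,"tz": 0.0054,"rx": 0,"ry": 0,"rz": 0,"claw": 0},{"tx": 0.0039,"ty": 0.0162,"tz": 0.0099,"rx": 0,"ry": 0,"rz": 0,"claw": 0},{"tx": 0.006,"ty": 0.025,"tz": 0.0134,"rx": 0,"ry": 0,"rz": 0,"claw": 0},{"tx": 0.0082,"ty": 0.0341,"tz": 0.016,"rx": 0,"ry": 0,"rz": 0,"claw": 0},{"tx": 0.0104,"ty": 0.0434,"tz": 0.0176,"rx": 0,"ry": 0,"rz": 0,"claw": 0},{"tx": 0.0104,"ty": 0.0434,"tz": 0.0176,"rx": 0,"ry": 0,"rz": 0,"claw": 0},{"tx": 0.0104,"ty": 0.0434,"tz": 0.0176,"rx": 0,"ry": 0,"rz": 0,"claw": 0}]'

```text
clock: 10.55
eef_pos: [556.4, -51.5, 190.1]
tool_rot: [3.139, -0.006, -0.235]
force: [-2.6, -5.2, 18.2]
width: 8.0
```

```bash
python3 - <<'E'
from h import *
s=read_state();print(s['eef_pos'],s['tool_rot'],s['force'],s['width'])
snap('side','s4.png',(200,100,360,220),5)
u=np.array([.2334,.9724]);H=np.array([556.7,-33])-8*u
for ph in (50,60,70):
    t=np.radians(ph);r=[]
    for x,z,y in ((-112,0,42),(-112,0,-42),(-85,37,34),(-85,37,-34)):
        X=x*np.cos(t)+z*np.sin(t);Z=-x*np.sin(t)+z*np.cos(t);w=H+X*u+y*np.array([-u[1],u[0]])
        r.append(((proj('side',(*w,111.5+Z))-[200,100]+.5)*5-.5).round().astype(int).tolist())
    print(ph,r)
E
```

```text
[556.43833417 -51.45680354 190.1312496 ] [ 3.13942453 -0.00639172 -0.23472691] [-2.63403431 -5.22620725 18.2106335 ] 7.968522172011283
50 [[635, 319], [496, 274], [567, 339], [453, 300]]
60 [[618, 308], [478, 262], [547, 343], [433, 304]]
70 [[597, 304], [456, 258], [527, 354], [412, 314]]
```

View pics/s4.png

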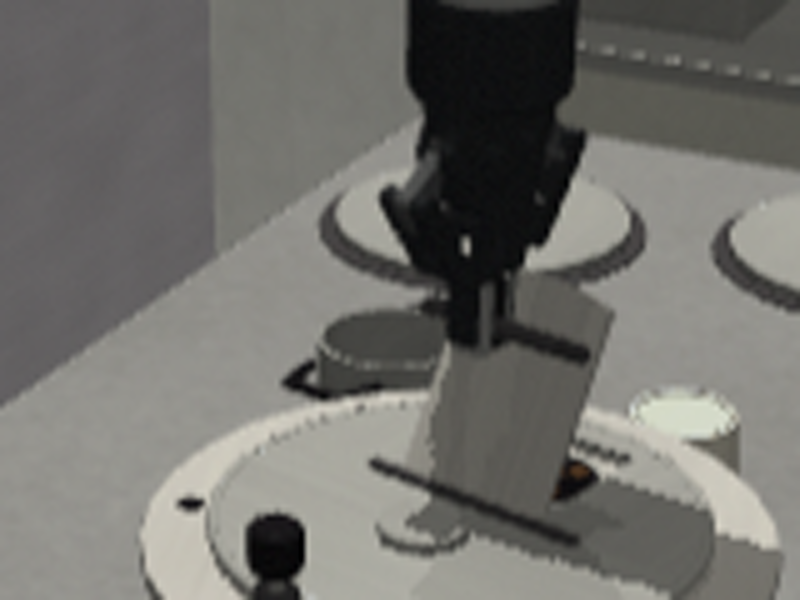

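>>> apply_moves --increments '[{"tx": 0,"ty": 0,"tz": 0.002,"rx": 0,"ry": 0,"rz": 0,"claw": 0},{"tx": 0,"ty": 0,"tz": 0.003,"rx": 0,"ry": 0,"rz": 0,"claw": 0},{"tx": 0,"ty": 0,"tz": 0.003,"rx": 0,"ry": 0,"rz": 0,"claw": 0},{"tx": 0,"ty": 0,"tz": 0.003,"rx": 0,"ry": 0,"rz": 0,"claw": 0}]'

```text
clock: 11.0
eef_pos: [556.4, -51.2, 190.4]
tool_rot: [3.139, -0.005, -0.235]
force: [2.8, -4.0, -1.3]
width: 7.5
```

```bash
python3 - <<'E'
from h import *
s=read_state();print(s['eef_pos'],s['force'],s['width'])
im=get_image('side')[:,:,::-1][100:220,200:360]; im=cv2.resize(im,None,fx=5,fy=5,interpolation=cv2.INTER_CUBIC)
u=np.array([.2334,.9724]);H=np.array([556.7,-33])-8*u
for ph,col in ((54,(255,0,0)),(60,(0,255,0)),(66,(0,0,255))):
    t=np.radians(ph)
    def q(x,y,z):
        X=x*np.cos(t)+z*np.sin(t);Z=-x*np.sin(t)+z*np.cos(t);w=H+X*u+y*np.array([-u[1],u[0]])
        return tuple(int(k) for k in ((proj('side',(*w,111.5+Z))-[200,100]+.5)*5-.5).round())
    cv2.polylines(im,[np.array([q(0,42,0),q(-112,42,0),q(-112,-42,0)])],False,col,1)
    cv2.polylines(im,[np.array([q(-85,0,37),q(-85,34,37),q(-85,34,3)])],False,col,1)
cv2.imwrite('pics/s5.png',im)
E
```

```text
[556.3516289  -51.23282114 190.36496757] [ 2.84923165 -4.02815062 -1.31853891] 7.496082926129082
```

View pics/s5.png

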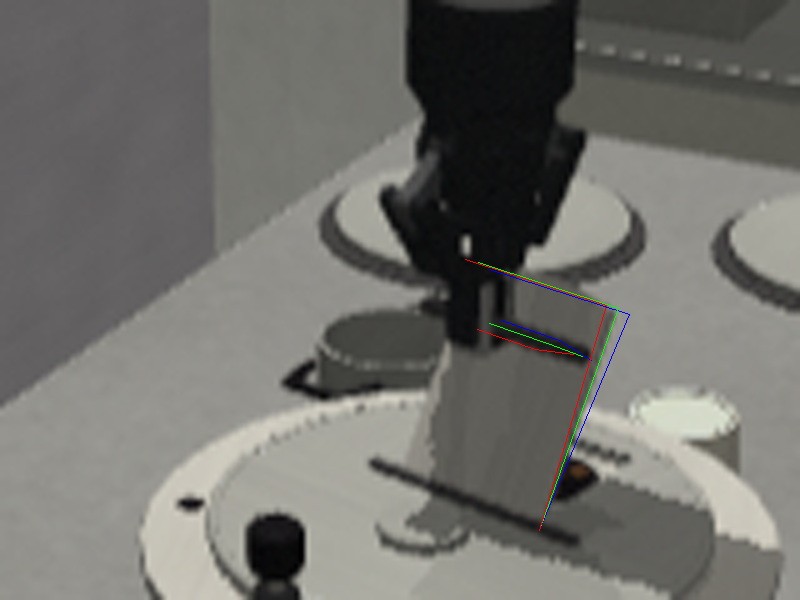

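The overlay of the flap edges at 54/60/66° (blue/green/red) puts the real edge on the 60° line. The knob is unchanged and the net force is small, so I'm handing in.

```bash
python3 -c "
from cell import *
print(read_state()['eef_pos'],read_state()['width']);print(finish_job())"
```

```text
[556.3675559  -51.28526521 190.38093621] 7.588304076471542
the job is handed in; nothing more can be done
None
```

I handed the job in at about 11 s. The cover is turned 60° counter-clockwise to the tub by the paper cups, with the plunger home. The gripper still holds the hatch by its bar, open at about 60°. The interface gave no verdict.

- **First drop missed:** the plunger landed on the flange because the cover was about 2.4° short, as measured from the top camera, and the push peaked near 50 N on the fingers. I lifted again, turned the cover the missing amount, and the plunger then dropped into its hole.
- **Plunger home:** the side picture, compared with the start picture, puts the knob at its home height to about 1 mm.
- **Cover angle:** the last reading was about 1° short of the hole. That is within the play of the lock (0.02 rad, about 1.1°) and the measuring error.
- **Hatch angle:** the side-view overlay shows about 60°, and the arm's own displacement gives about 61°. The bar path read about 2 mm larger in radius than given.
- **Grip:** the fingers read 7.5 mm on the 10 mm bar. They also read about 2.4 mm under on the knob, so I took this as a reading offset.
- **Cups, spoon box, spare tub and scoop:** I did not remeasure their positions at the end. They looked undisturbed in the pictures, and nothing was moved near them.

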